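# Clamp a tube in the welding jig with the cam lever

## Task

With a fingertip, and without picking anything up, push the square tube along its channel in the jig until its end is fully home against the end stop. Then push the cam lever round counter-clockwise (seen from above) with one finger until its arm lies parallel to the tube, so that the tube is clamped against the fence and still against the stop. Leave the other things on the table where they are.

Things in the scene. Friction and masses are not known exactly. Their poses are not given: they have to be found in the camera images.
- jig: Flat welding jig screwed to the table: aluminium base plate, top 10 mm above the table, x -80 to +45, y -130 to +130 mm. Axes: y along the tube's channel toward the end stop, x across it from the cam side to the fence, z up. Origin on the table under the centre line of the clamped tube. A steel fence bar (x 18 to 34, y -60 to +105 mm, top 30 mm above the table) has a sprung rubber strip on its channel face.
- tube_mid (a point): Centre (half-way up) of the loose bare-steel square tube, 17x17x220 mm, about 0.1 kg, lying in the channel on the base plate (top 27 mm above the table). Its y axis runs lengthwise, along the jig's y. It starts 25 to 60 mm short of the end stop; its -y end sticks out beyond the fence, free to be pushed. Home against the stop, this point is at y = -10 mm in the jig's frame.
- stop_face (a point): Middle of the end stop's face that the tube's +y end must touch; jig frame (0, 100, 18.5) mm. The stop is a steel block, top 34 mm above the table. The channel is 22 mm wide (jig x -16 to +6 mm), between the rubber strip and two guide pins (10 mm thick, top 21 mm above the table) at jig x -21, y -55 and +78 mm.
- pivot (a point): On the upright axis about which the cam lever turns, 40 mm above the table; jig frame (-33.5, 20, 40) mm. To the right of the jig (as the robot sees it) a fixed frame of clamped tubes stands on the table; fingertips 0.38 m up pass over it, low travel hits it.
- lever_arm (a point): On the axis of the lever's round steel arm, 85 mm out from the pivot axis, 47 mm above the table: a good place to push it sideways. The arm is 11 mm thick, its axis rises from 36 mm above the table near the pivot to 50 mm near its end, and it ends in a black ball 24 mm across, centred 106 mm from the pivot axis.
- cam_lever (a joint): Angle of the cam lever (rad), 0 to 2.2, growing counter-clockwise seen from above. The arm points at 150 degrees + this value from the jig's +x axis: open at 0 to 0.6 (start) it points away from the tube; at 2.09 it lies parallel to the tube, pointing away from the end stop (clamped); 2.2 is a dead stop. It stays where left; about 1.5 N at the arm turns it, under 6 N while clamping.
- pressure_strip (a joint): How far (m) the sprung rubber strip on the fence (jig y -52 to +97 mm) is pressed in: 0 free, 0.004 fully in, about 5 N per mm. The closed cam presses it in by about 2 mm through the tube.
- nut: a bare steel hex nut, 27 mm across and 13 mm high, lying flat beside the jig; origin at the centre of its underside; a bystander.
- tape_roll: a small roll of black tape lying flat, 60 mm across, 19 mm high; origin at the centre of its underside; a bystander.
- punch: a steel centre punch, 118 mm long and 12 mm thick, lying behind the jig's fence; origin at the centre of its underside; a bystander.
- driver: a screwdriver with yellow handle, 140 mm long, 27 mm thick, lying behind the fence; origin at the centre of its underside; a bystander.
- rubber_block: a black rubber block 22x30x20 mm, beyond the jig's end stop; origin at the centre of its underside; a bystander.
Not all that is in view belongs to the job. Leave any purple look-alike of the part that bears tube_mid alone.

How it is judged:
By the outcome, as a careful person would: the job done as asked, in the order asked, and still so for the second after the job is handed in, with the robot touching nothing.
It also fails if it takes over 61 s, if anything falls off the work surface, if the arm or the gripper's body presses on something with over 40 N, if the wrist force passes 120 N, or if a joint passes its speed limit or range.

## Robot

A 7-joint arm with a two-finger parallel gripper is mounted at the origin on the work surface; the furniture and walls round the work are solid. World frame = base frame: x ahead of the robot, y to its left, z up, the work surface at z = 0. Lengths are in m, angles in degrees, forces in N, time in s.
With the tool pointing down it reaches from about 0.4 to 0.85 m from the base axis. Payload 10.4 kg.
Tool frame: the origin (TCP) lies at the very end of the fingers, on their centre line; the grasp point (between the pads) lies 19 mm behind it; y points along the fingers, x is the direction in which the jaws open and shut, and the axes are right-handed (so a half turn about y gives the same grasp; the last joint's range is limited). The gripper opens to 85 mm and grips with 20 to 120 N. Pads are 22 mm wide; open, the fingers measure 114 mm over their backs; the gripper's body (76 mm by 85 mm) begins 54 mm behind the grasp point. The pads swing forward as they close: fully open they stand 13 mm farther back than shut.
Start: joints at [-76.868, 19.034, -3.707, 83.658, 1.238, 77.344, -5.071], TCP at [0.156, 0.605, 0.231] pointing down, gripper open.
Joint ranges: [-148.97, 148.97], [-28.65, 121.19], [-84.17, 76.75], [9.2, 138.47], [-72.65, 252.65], [3.7, 117.97], [-149.18, 149.18]. Speed limits (degrees/s): [127.2, 127.2, 159.86, 159.86, 180, 180, 180].

## Interface

Orientations are given as a 3x3 rotation matrix whose columns are the frame's x, y, z axes.
In Python, from bench import r gives the robot as it stands.
- The arm moves only by the shell command python3 -m jog 'ROWS' [FORCE]. ROWS is JSON, a list of rows, each a list of 7 numbers: the closure, from -1 (fully open) to 1 (shut), so that 0 is half open, then the shift along the world's x, y, z in m, then the turn, a rotation vector about the world's x, y, z in degrees. A call has 1 to 8 rows; each row is the pose to reach, as a shift and turn from the pose measured when the call began; what a row does not reach only later rows make up. A row lasts 1/8 s, in which the tool goes at most 62.5 mm and 10.7 degrees, less where a joint would pass 70% of its speed; a pose out of reach is approached as far as the arm can. A call with a gripper value outside its range is refused whole. The fingers move at their own pace and stop on an object; FORCE is the grip in N (left out, the last holds). Time passes only in rows, so rows that repeat a pose let the fingers close. It gives the time, the measured TCP pose, the force and the opening at its end, in the units of the state.
- r.get_state(): the state, without advancing time (a new reading comes with each control period).
- r.grab_frame(name): name is "side" or "top"; returns the picture (400x640x3 uint8, blue, green, red); there is no depth.
- r.get_calibration(name): a dict with "fx", "fy", "cx", "cy" (pixels), "D" ([k1, k2, p1, p2, k3] as OpenCV has them; the pictures are not rectified), "R" (3x3) and "t" (3): a world point X has camera coordinates R X + t. Camera axes: x right, y down, z forward; pixel columns grow to the right and rows downward; lengths in m; the calibration is good to about 2 mm. A picture is of the moment at which its call begins. get_calibration takes no time and is no camera call.
- r.sign_off(): hands the job in, once; it reports no verdict.
The state is a dict: "clock": time; "joint_pos": joint angles; "qd": joint speeds; "joint_efforts": joint torques, N m; "tcp_pos": TCP position; "eef_rot": TCP orientation; "wrist_force": force on the tool from outside, world axes, zero at the start; "moment": the same for the moment, N m; "finger_gap": finger opening in m.
Only numpy, scipy, OpenCV 4.12 (cv2) and the standard library are available. Lean on these libraries where they do the work, as an engineer would, in place of code of your own. Each camera call takes 0.05 s, during which the arm holds its last target.

## Working session

There is one attempt and no reset: what is moved stays moved. The work goes in short steps, Python scripts to look and compute and a shell command to move; the robot and the scene stay as the last step left them, time stands still between calls to the robot, and variables do not carry over. Pictures are saved under pics/ and viewed, and the job is handed in when it is done.

```bash
mkdir -p pics; ls
python3 - <<'E'
from bench import r
import cv2,numpy as np
for n in("side","top"):
    im=r.grab_frame(n);cv2.imwrite(f"pics/{n}0.png",im)
    c=r.get_calibration(n);R=np.array(c["R"]);print(n,{k:c[k] for k in("fx","fy","cx","cy","D")},(-R.T@np.array(c["t"])).round(3),R.round(3).tolist())
s=r.get_state();print(s["clock"],s["tcp_pos"],np.array(s["eef_rot"]).round(3).tolist(),s["finger_gap"],s["wrist_force"])
E
```

```text
pics
side {'fx': 487.42140335896534, 'fy': 487.42140335896534, 'cx': 314.8365752611276, 'cy': 196.50319514224608, 'D': array([0.00304681, 0.        , 0.        , 0.        , 0.        ])} [ 0.25  -0.643  0.909] [[0.93, -0.368, -0.007], [-0.259, -0.64, -0.724], [0.262, 0.675, -0.69]]
top {'fx': 424.5033337548439, 'fy': 424.5033337548439, 'cx': 320.23978818783127, 'cy': 198.86292342779024, 'D': array([0.00454359, 0.        , 0.        , 0.        , 0.        ])} [0.392 0.184 0.966] [[0.002, -1.0, -0.008], [-0.981, -0.001, -0.193], [0.193, 0.009, -0.981]]
0.1 [0.15563607 0.60496189 0.2305901 ] [[0.249, -0.0, -0.968], [0.968, -0.001, 0.249], [-0.001, -1.0, -0.0]] 0.08525752272693413 [-0.26584759  0.36717279 -0.27521875]
```

View pics/top0.png

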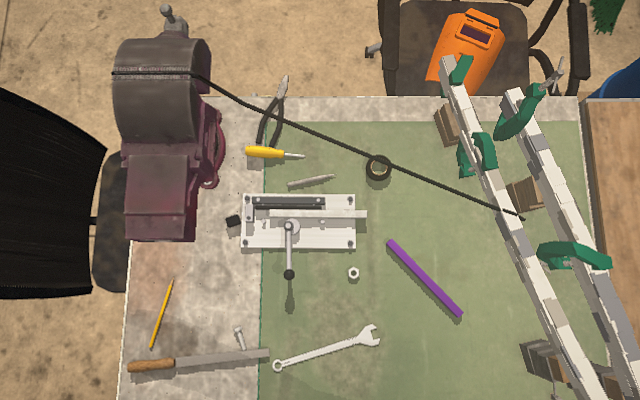

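View pics/side0.png

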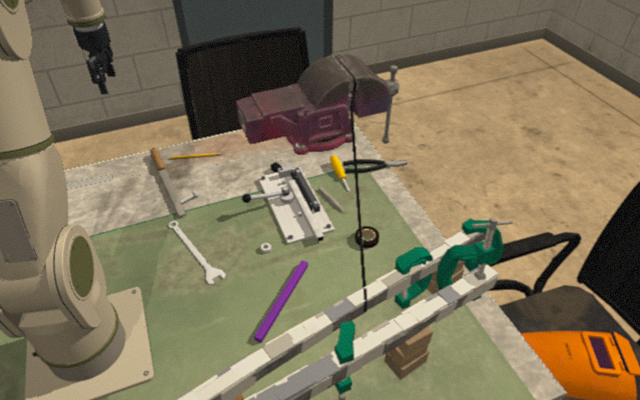

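Run:
```python
import cv2
a=cv2.imread("pics/top0.png")[180:300,215:385];cv2.imwrite("pics/topc.png",cv2.resize(a,(780,550),interpolation=cv2.INTER_CUBIC))
a=cv2.imread("pics/side0.png")[150:260,230:390];cv2.imwrite("pics/sidec.png",cv2.resize(a,(800,550),interpolation=cv2.INTER_CUBIC))
```

```text
(no output)
```

View pics/topc.png

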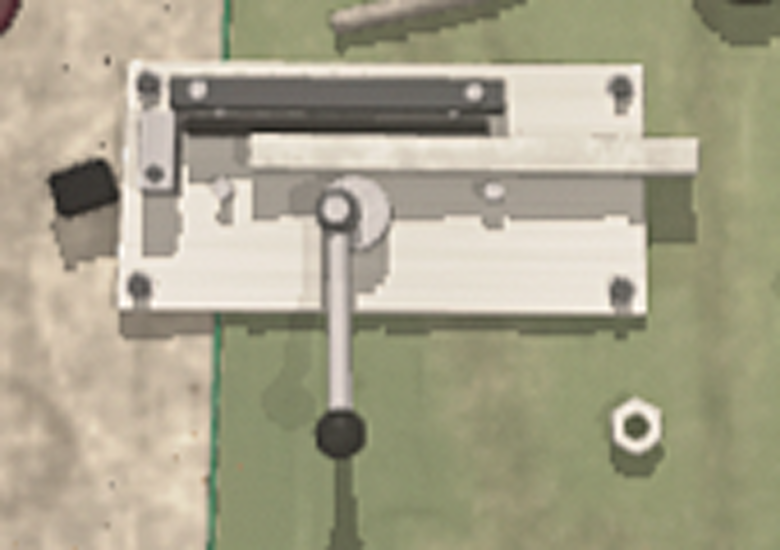

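View pics/sidec.png

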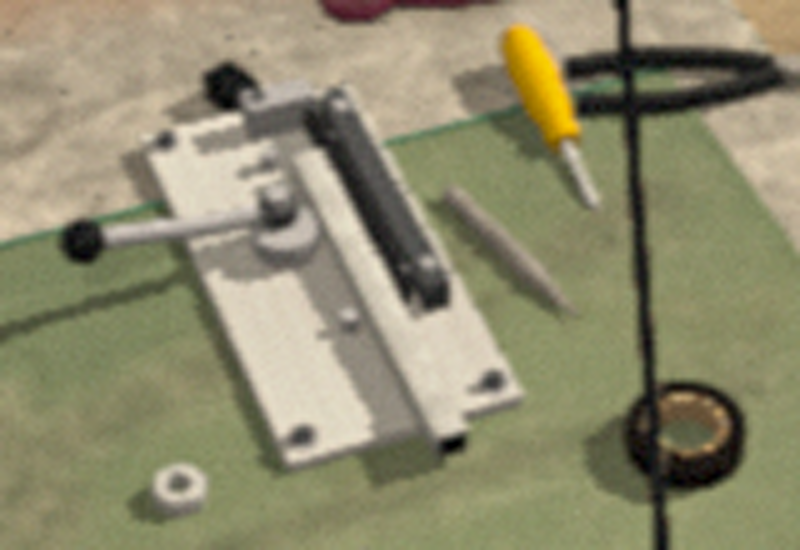

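Tube candidates: the bare steel tube in the jig (top-view px 318,213) versus the purple look-alike (425,280), and the fence bar (285,201). The bare one in the channel is the target. Now measuring.

```bash
cat > h.py <<'E'
from bench import r
import cv2,numpy as np
C={n:r.get_calibration(n) for n in("side","top")}
def ray(n,p):
    c=C[n];K=np.array([[c["fx"],0,c["cx"]],[0,c["fy"],c["cy"]],[0,0,1]]);R=np.array(c["R"])
    q=cv2.undistortPoints(np.array([[p]],float),K,np.array(c["D"]))[0,0]
    d=R.T@np.r_[q,1];return -R.T@np.array(c["t"]),d/np.linalg.norm(d)
def cast(n,p,z):
    o,d=ray(n,p);return o+d*(z-o[2])/d[2]
def tri(a,b):
    o1,d1=ray("top",a);o2,d2=ray("side",b)
    s=np.linalg.lstsq(np.c_[d1,-d2],o2-o1,rcond=None)[0]
    x,y=o1+s[0]*d1,o2+s[1]*d2;return (x+y)/2,np.linalg.norm(x-y)
def proj(n,X):
    c=C[n];K=np.array([[c["fx"],0,c["cx"]],[0,c["fy"],c["cy"]],[0,0,1]])
    return cv2.projectPoints(np.array([X],float),cv2.Rodrigues(np.array(c["R"]))[0],np.array(c["t"]),K,np.array(c["D"]))[0].ravel()
E
python3 - <<'E'
from h import *
T=lambda x,y:(215+x/4.588-.4,180+y/4.583-.4)
S=lambda x,y:(230+x/5-.4,150+y/5-.4)
for k,p,z in[("c++",(130,62),.01),("c+-",(642,65),.01),("c--",(645,312),.01),("c-+",(118,305),.01),("tube+ R",(250,135),.027),("tube+ L",(250,171),.027),("tube- R",(697,138),.027),("tube- L",(697,173),.027),("ball",(339,434),.05),("pivot",(337,209),.06),("stop face top",(178,150),.034)]:
    print(k,cast("top",T(*p),z).round(4))
P=lambda n,a,b:print(n,*tri(T(*a),S(*b)))
P("ball",(339,434),(84,241));P("tube+R",(250,135),(318,148));P("tube+L",(250,171),(296,156))
P("tube-R",(697,138),(466,415));P("tube-L",(697,173),(431,434));P("c--",(645,312),(287,465));P("c+-",(642,65),(524,392));P("c-+",(118,305),(146,147))
P("pivtop",(337,209),(277,195))
# cable by matching
a,b=cast("top",(200,78),.0),0
from itertools import product
# cable polyline in top: (200,78)-(365,155)-(522,218); in side near vertical column: x as f(y)
sx=lambda v:np.interp(v,[85,140,200,250,310],[352,355,358,361,365])
for u,v in[(215,87),(240,102),(280,121),(330,143),(365,155),(420,178),(480,203),(520,217)]:
    best=min(((tri((u,v),(sx(w),w))[1],w) for w in np.arange(85,311,1)));X=tri((u,v),(sx(best[1]),best[1]));print(u,v,best,X[0].round(3))
E
```

```text
c++ [0.5933 0.3709 0.01  ]
c+- [0.5919 0.1138 0.01  ]
c-- [0.4684 0.114  0.01  ]
c-+ [0.4714 0.3722 0.01  ]
tube+ R [0.5532 0.3074 0.027 ]
tube+ L [0.5354 0.3069 0.027 ]
tube- R [0.5519 0.0887 0.027 ]
tube- L [0.5346 0.089  0.027 ]
ball [0.4085 0.2594 0.05  ]
pivot [0.5123 0.2613 0.06  ]
stop face top [0.5446 0.3413 0.034 ]
ball [0.41043321 0.25919992 0.04899372] 0.003830553978574611
tube+R [0.55466284 0.30752792 0.02462719] 0.0021128599673712984
tube+L [0.53920437 0.30676338 0.02391316] 0.006783843777329848
tube-R [0.55224608 0.08898617 0.03265761] 0.002621943060708979
tube-L [0.53498369 0.08889643 0.02663546] 0.0006603458021550578
c-- [0.4689872  0.11362517 0.00593544] 0.0005585162675292056
c+- [0.59376133 0.11335844 0.00760836] 0.002656837871427569
c-+ [ 0.47400775  0.374513   -0.00286032] 0.0031158347644568
pivtop [0.51610318 0.26268516 0.04135703] 0.002605676683506246
215 87 (np.float64(2.6911931189781774e-05), np.int64(93)) [0.767 0.398 0.195]
240 102 (np.float64(0.00020196964046977328), np.int64(114)) [0.752 0.355 0.156]
280 121 (np.float64(0.0003400212544175512), np.int64(140)) [0.721 0.275 0.133]
330 143 (np.float64(0.00023826978345089787), np.int64(172)) [0.677 0.172 0.12 ]
365 155 (np.float64(0.000311543614337247), np.int64(187)) [0.645 0.101 0.14 ]
420 178 (np.float64(0.00010294765625454612), np.int64(227)) [ 0.599 -0.01   0.133]
480 203 (np.float64(0.0001280110899226268), np.int64(279)) [ 0.55  -0.13   0.122]
520 217 (np.float64(4.518249061338968e-06), np.int64(307)) [ 0.519 -0.2    0.139]
```

Tube +y end is at y≈0.307 and the stop face at 0.341, so about 34 mm to travel. The tube axis is x≈0.544, the pivot (0.515, 0.262) and the lever angle ≈0.55 rad. The cable hangs at z≈0.12–0.2 beyond x≈0.6. I'll move via the robot side with the fingers shut.

```bash
python3 -m jog '[[1,0.03,-0.05,0.01,0,0,4],[1,0.06,-0.1,0.02,0,0,8],[1,0.09,-0.15,0.02,0,0,12],[1,0.12,-0.2,0.02,0,0,14.4],[1,0.15,-0.25,0.02,0,0,14.4],[1,0.18,-0.3,0.02,0,0,14.4],[1,0.2,-0.35,0.02,0,0,14.4],[1,0.22,-0.4,0.02,0,0,14.4]]' 40
```

```text
clock: 1.1
tcp_pos: [0.376, 0.2031, 0.2504]
eef_rot: [[0.001, -0.0, -1.0], [1.0, -0.001, 0.001], [-0.001, -1.0, 0.0]]
wrist_force: [0.9, -0.0, 0.5]
finger_gap: 0.0002
```

```bash
python3 -m jog '[[1,0.03,-0.05,0,0,0,0],[1,0.07,-0.09,0,0,0,0],[1,0.11,-0.125,0,0,0,0],[1,0.15,-0.148,-0.02,0,0,0],[1,0.168,-0.148,-0.06,0,0,0],[1,0.168,-0.148,-0.11,0,0,0],[1,0.168,-0.148,-0.15,0,0,0],[1,0.168,-0.148,-0.18,0,0,0]]'
python3 - <<'E'
from h import *
for n,b in(("top",(180,300,215,385)),("side",(150,280,230,400))):
    im=r.grab_frame(n);a=im[b[0]:b[1],b[2]:b[3]];cv2.imwrite(f"pics/{n}1.png",cv2.resize(a,None,fx=4.5,fy=4.5,interpolation=cv2.INTER_CUBIC))
print(r.get_state()["tcp_pos"],r.get_state()["wrist_force"])
E
```

```text
clock: 2.1
tcp_pos: [0.543, 0.0549, 0.0683]
eef_rot: [[0.001, -0.002, -1.0], [1.0, -0.002, 0.001], [-0.002, -1.0, 0.002]]
wrist_force: [0.1, 0.3, 0.6]
finger_gap: -0.0
[0.54153271 0.05466359 0.06724765] [-0.71749215 -0.01051444  0.33988648]
```

View pics/top1.png

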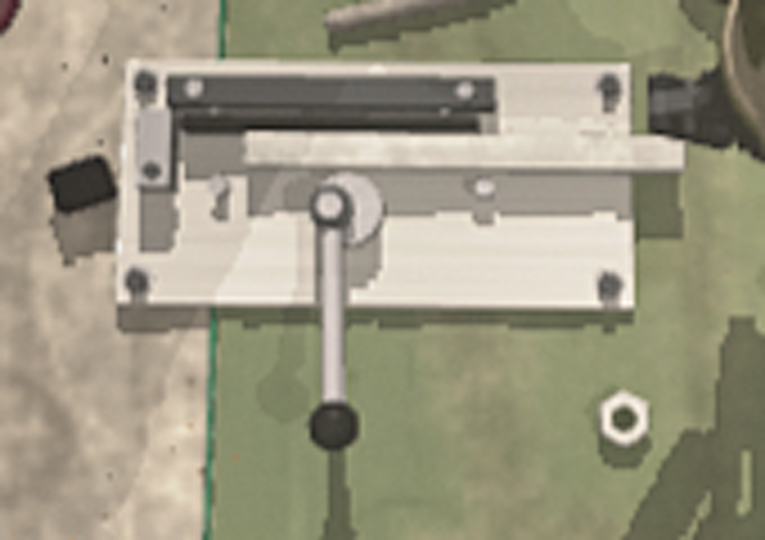

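View pics/side1.png

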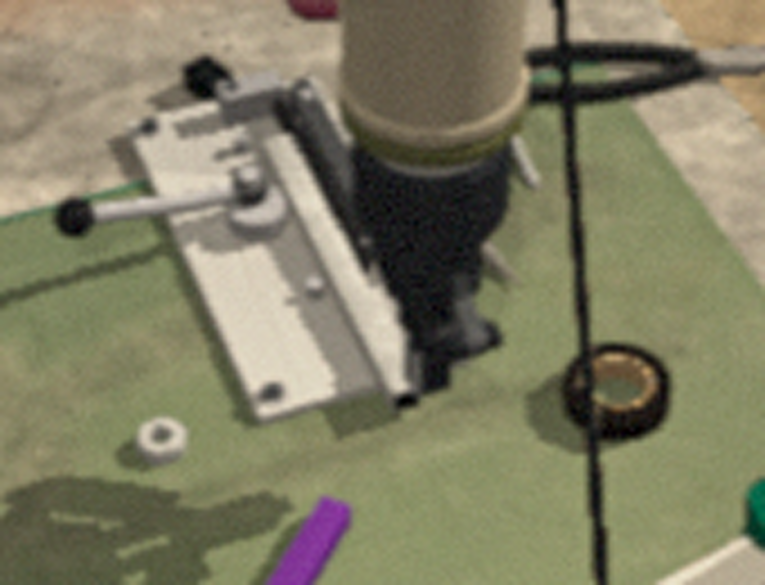

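Nothing has been disturbed: the fingers hang just off the tube's free end (top crop ~(683,155)), and the cable is clear of the arm. Lowering and then pushing gently.

```bash
python3 -m jog '[[1,0.0025,0,-0.025,0,0,0],[1,0.0025,0,-0.049,0,0,0],[1,0.0025,0,-0.049,0,0,0],[1,0.0025,0.006,-0.049,0,0,0],[1,0.0025,0.011,-0.049,0,0,0],[1,0.0025,0.016,-0.049,0,0,0],[1,0.0025,0.021,-0.049,0,0,0],[1,0.0025,0.025,-0.049,0,0,0]]'
```

```text
clock: 3.2
tcp_pos: [0.5442, 0.0796, 0.0185]
eef_rot: [[0.001, -0.006, -1.0], [1.0, -0.003, 0.001], [-0.003, -1.0, 0.006]]
wrist_force: [-0.6, -2.8, 1.8]
finger_gap: -0.0
```

Run:
```python
from h import *
for n,b in(("top",(180,300,215,385)),):
    im=r.grab_frame(n);a=im[b[0]:b[1],b[2]:b[3]];cv2.imwrite(f"pics/{n}2.png",cv2.resize(a,None,fx=4.5,fy=4.5,interpolation=cv2.INTER_CUBIC))
print(r.get_state()["tcp_pos"],r.get_state()["wrist_force"])
```

```text
[0.54423627 0.08017188 0.01846453] [ 0.06276558 -1.31278579  2.49186703]
```

View pics/top2.png

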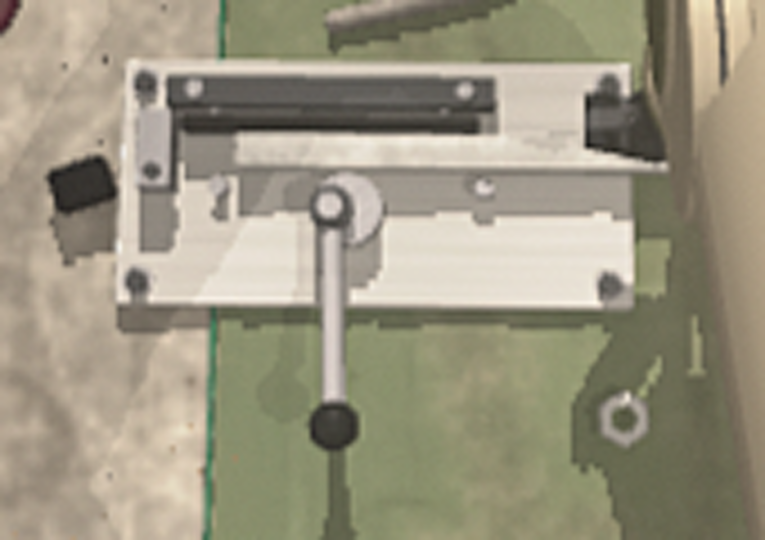

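The tube has moved about 5 mm (its end went from crop col 246 to 236), with the push force at 1–3 N. Continuing.

```bash
python3 -m jog '[[1,0,0.004,0,0,0,0],[1,0,0.008,0,0,0,0],[1,0,0.012,0,0,0,0],[1,0,0.015,0,0,0,0],[1,0,0.018,0,0,0,0],[1,0,0.02,0,0,0,0],[1,0,0.022,0,0,0,0],[1,0,0.024,0,0,0,0]]'
python3 -m jog '[[1,0,0.001,0,0,0,0],[1,0,0.002,0,0,0,0],[1,0,0.003,0,0,0,0],[1,0,0.004,0,0,0,0]]'
```

```text
clock: 4.25
tcp_pos: [0.5442, 0.1042, 0.0185]
eef_rot: [[0.0, -0.006, -1.0], [1.0, -0.003, 0.0], [-0.003, -1.0, 0.006]]
wrist_force: [-0.1, -1.7, 2.9]
finger_gap: -0.0001
clock: 4.75
tcp_pos: [0.5442, 0.1083, 0.0185]
eef_rot: [[0.0, -0.006, -1.0], [1.0, -0.003, 0.0], [-0.003, -1.0, 0.006]]
wrist_force: [0.6, -3.0, 1.5]
finger_gap: -0.0002
```

Run:
```python
from h import *
for n,b in(("top",(180,300,215,385)),):
    im=r.grab_frame(n);a=im[b[0]:b[1],b[2]:b[3]];cv2.imwrite(f"pics/{n}3.png",cv2.resize(a,None,fx=4.5,fy=4.5,interpolation=cv2.INTER_CUBIC))
print(r.get_state()["tcp_pos"],r.get_state()["wrist_force"])
```

```text
[0.54425527 0.10840184 0.01845824] [-0.63024614 -2.43051058  1.69226207]
```

View pics/top3.png

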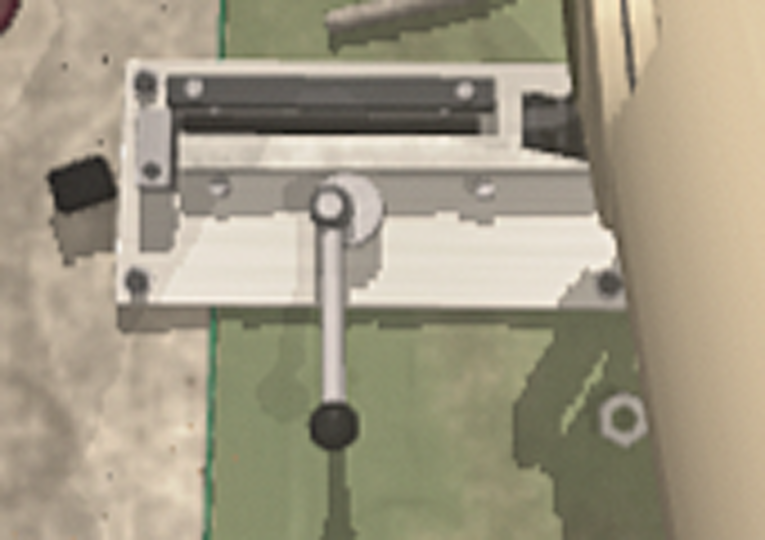

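The tube end (crop col ~178) is almost at the stop (col ~175). I'll nudge in 0.5 mm rows until the force rises.

```bash
python3 -m jog '[[1,0,0.0005,0,0,0,0],[1,0,0.001,0,0,0,0],[1,0,0.0015,0,0,0,0]]'; python3 -m jog '[[1,0,0.0005,0,0,0,0],[1,0,0.001,0,0,0,0]]'
```

```text
clock: 5.18
tcp_pos: [0.5443, 0.1099, 0.0185]
eef_rot: [[0.0, -0.006, -1.0], [1.0, -0.003, 0.0], [-0.003, -1.0, 0.006]]
wrist_force: [-0.3, -2.3, 2.5]
finger_gap: -0.0002
clock: 5.42
tcp_pos: [0.5443, 0.1104, 0.0185]
eef_rot: [[0.001, -0.006, -1.0], [1.0, -0.004, 0.001], [-0.004, -1.0, 0.006]]
wrist_force: [0.1, -5.9, 2.9]
finger_gap: 0.0
```

```bash
python3 -m jog '[[1,0,0.0007,0,0,0,0],[1,0,0.0014,0,0,0,0],[1,0,0.0014,0,0,0,0]]'
```

```text
clock: 5.8
tcp_pos: [0.5442, 0.1104, 0.0184]
eef_rot: [[0.002, -0.006, -1.0], [1.0, -0.005, 0.002], [-0.005, -1.0, 0.006]]
wrist_force: [-1.0, -6.4, 4.2]
finger_gap: -0.0002
```

```bash
python3 -m jog '[[1,0,0.0015,0,0,0,0],[1,0,0.003,0,0,0,0],[1,0,0.003,0,0,0,0]]'; python3 -m jog '[[1,0,-0.005,0,0,0,0],[1,0,-0.02,0,0,0,0],[1,0,-0.045,0,0,0,0],[1,0,-0.05,0.04,0,0,0],[1,-0.02,-0.05,0.09,0,0,0],[1,-0.06,-0.05,0.12,0,0,0],[1,-0.1,-0.03,0.12,0,0,0],[1,-0.13,0.01,0.12,0,0,0]]'
python3 - <<'E'
from h import *
for n,b in(("top",(180,300,215,385)),("side",(150,280,230,400))):
    im=r.grab_frame(n);a=im[b[0]:b[1],b[2]:b[3]];cv2.imwrite(f"pics/{n}4.png",cv2.resize(a,None,fx=4.5,fy=4.5,interpolation=cv2.INTER_CUBIC))
print(r.get_state()["tcp_pos"],r.get_state()["wrist_force"])
E
```

```text
clock: 6.18
tcp_pos: [0.5442, 0.1107, 0.0184]
eef_rot: [[0.004, -0.006, -1.0], [1.0, -0.008, 0.004], [-0.008, -1.0, 0.006]]
wrist_force: [-1.3, -11.0, 5.6]
finger_gap: -0.0001
clock: 7.18
tcp_pos: [0.413, 0.1201, 0.1388]
eef_rot: [[0.006, -0.006, -1.0], [1.0, -0.006, 0.006], [-0.006, -1.0, 0.006]]
wrist_force: [1.3, 0.9, -0.5]
finger_gap: 0.0004
[0.41144803 0.12406606 0.13845125] [ 0.36862275  0.662573   -0.40347195]
```

View pics/top4.png

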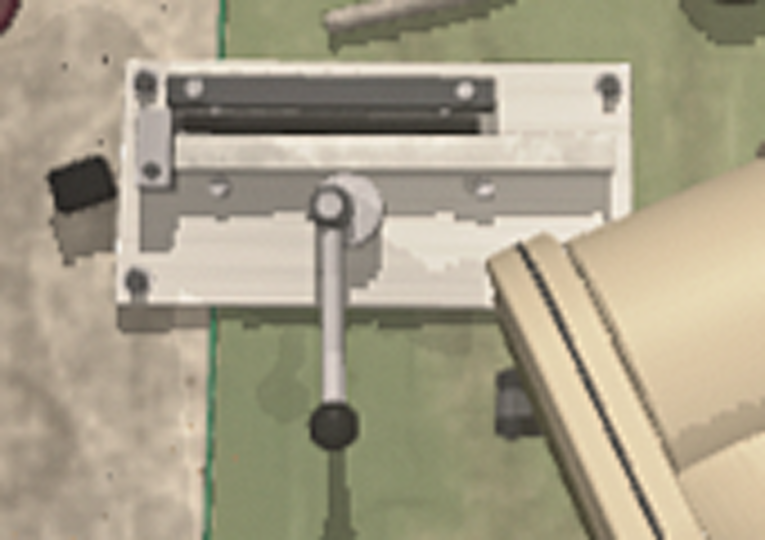

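The tube sits flush on the stop (crop col ~176); it held at 11 N without moving further. Now the lever: start on its +y side and turn the tool with it.

```bash
python3 -m jog '[[1,0.01,0.04,0.01,0,0,0],[1,0.02,0.09,0.01,0,0,0],[1,0.026,0.14,0.01,0,0,0],[1,0.026,0.181,0,0,0,0],[1,0.026,0.181,-0.04,0,0,0],[1,0.026,0.181,-0.08,0,0,0],[1,0.026,0.181,-0.106,0,0,0],[1,0.026,0.181,-0.106,0,0,0]]'
python3 - <<'E'
from h import *
for n,b in(("top",(180,300,215,385)),("side",(150,280,230,400))):
    im=r.grab_frame(n);a=im[b[0]:b[1],b[2]:b[3]];cv2.imwrite(f"pics/{n}5.png",cv2.resize(a,None,fx=4.5,fy=4.5,interpolation=cv2.INTER_CUBIC))
s=r.get_state();p=np.array(s["tcp_pos"]);print(p,s["wrist_force"],np.round(s["joint_pos"],1))
pv=np.array([.5155,.262])
for th in [181]+list(range(188,273,8))+[270]:
    a=np.radians(th);u=np.array([np.cos(a),np.sin(a)]);t=np.array([-u[1],u[0]])
    print(th,(pv+.078*u-.0185*t-p[:2]).round(4))
E
```

```text
clock: 8.28
tcp_pos: [0.4366, 0.3035, 0.0307]
eef_rot: [[-0.002, -0.01, -1.0], [1.0, -0.009, -0.001], [-0.009, -1.0, 0.01]]
wrist_force: [-0.7, -0.4, -0.2]
finger_gap: -0.0001
[0.43808858 0.30492439 0.03320784] [0.03612187 0.3793065  0.13102563] [-55.3  20.1  18.  109.6  -7.8  51.9  56.7]
181 [-0.0009 -0.0258]
188 [-0.0024 -0.0355]
196 [-0.0027 -0.0466]
204 [-0.0014 -0.0577]
212 [ 0.0015 -0.0686]
220 [ 0.0058 -0.0789]
228 [ 0.0115 -0.0885]
236 [ 0.0185 -0.0972]
244 [ 0.0266 -0.1049]
252 [ 0.0357 -0.1114]
260 [ 0.0456 -0.1165]
268 [ 0.0562 -0.1202]
270 [ 0.0589 -0.1209]
```

View pics/side5.png

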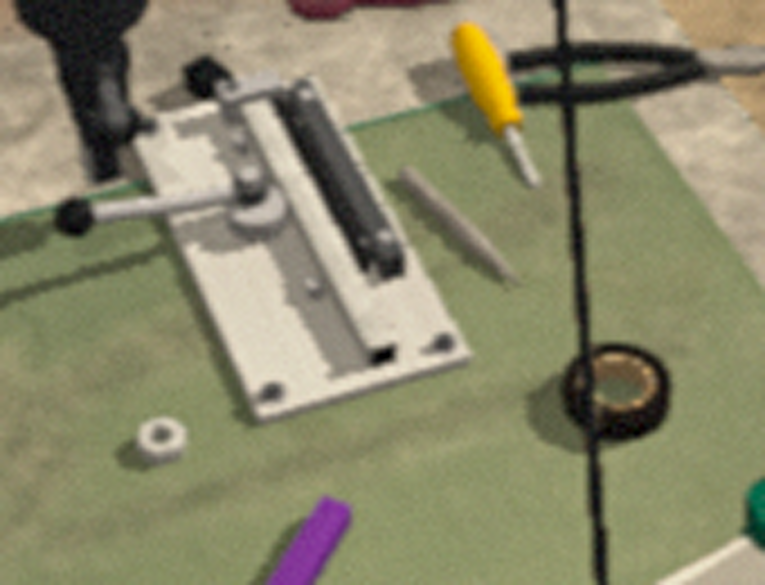

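View pics/top5.png

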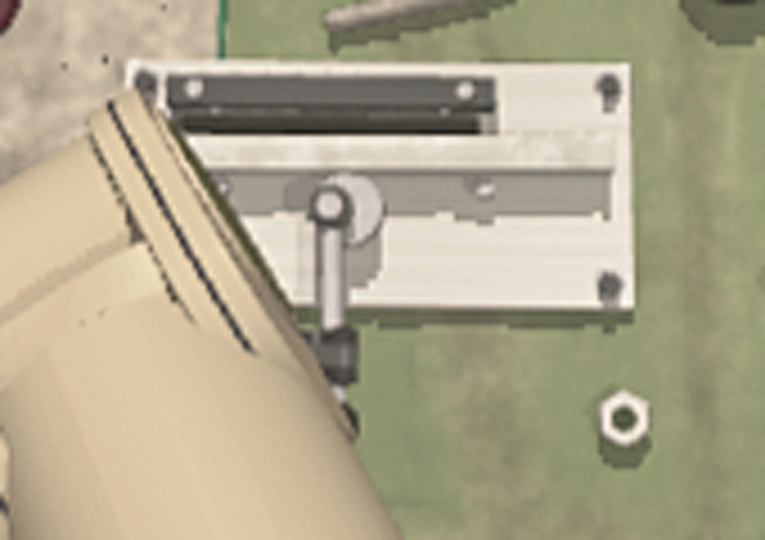

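Run:
```python
from h import *
s=r.get_state();p=np.array(s["tcp_pos"]);print(p,s["wrist_force"])
pv=np.array([.5155,.262])
for th in list(range(180,273,6)):
    a=np.radians(th);u=np.array([np.cos(a),np.sin(a)]);t=np.array([-u[1],u[0]]);h=.013*abs(u[0])+.011*abs(u[1])
    print(th,(pv+.078*u-(.0055+h)*t-p[:2]).round(4))
```

```text
[0.43808858 0.30492439 0.03320784] [0.03612187 0.3793065  0.13102563]
180 [-0.0006 -0.0244]
186 [-0.0022 -0.0316]
192 [-0.0031 -0.0391]
198 [-0.0033 -0.0468]
204 [-0.0027 -0.0547]
210 [-0.0013 -0.0626]
216 [ 0.0011 -0.0706]
222 [ 0.0044 -0.0784]
228 [ 0.0086 -0.0859]
234 [ 0.0137 -0.0931]
240 [ 0.0198 -0.0997]
246 [ 0.0267 -0.1057]
252 [ 0.0343 -0.1109]
258 [ 0.0426 -0.1153]
264 [ 0.0516 -0.1186]
270 [ 0.0609 -0.1209]
```

```bash
python3 -m jog '[[1,0,-0.012,0,0,0,0],[1,-0.001,-0.022,0,0,0,0],[1,-0.002,-0.03,0,0,0,0],[1,-0.003,-0.037,0,0,0,0],[1,-0.003,-0.043,0,0,0,0],[1,-0.003,-0.05,0,0,0,0],[1,-0.002,-0.056,0,0,0,0],[1,-0.001,-0.063,0,0,0,0]]'
python3 - <<'E'
from h import *
for n,b in(("top",(180,300,215,385)),("side",(150,280,230,400))):
    im=r.grab_frame(n);a=im[b[0]:b[1],b[2]:b[3]];cv2.imwrite(f"pics/{n}6.png",cv2.resize(a,None,fx=4.5,fy=4.5,interpolation=cv2.INTER_CUBIC))
s=r.get_state();p=np.array(s["tcp_pos"]);print(p,s["wrist_force"],np.round(s["joint_pos"],1))
E
```

```text
clock: 9.38
tcp_pos: [0.437, 0.2416, 0.0331]
eef_rot: [[-0.002, -0.007, -1.0], [1.0, -0.005, -0.002], [-0.005, -1.0, 0.007]]
wrist_force: [0.5, 2.0, 0.3]
finger_gap: -0.0001
[0.43715356 0.2408322  0.03309812] [ 1.32224001  0.71749982 -0.1066659 ] [-51.7  16.4  19.8 114.7  -7.   50.6  61.8]
```

View pics/side6.png

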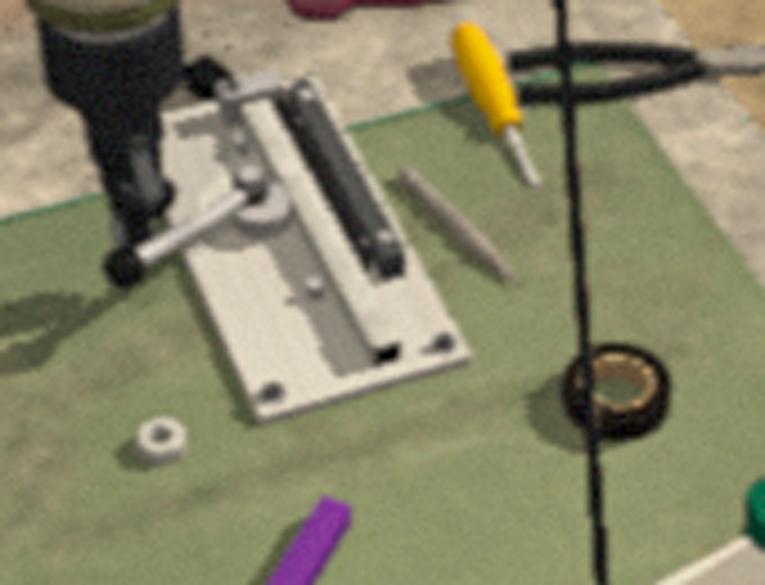

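View pics/top6.png

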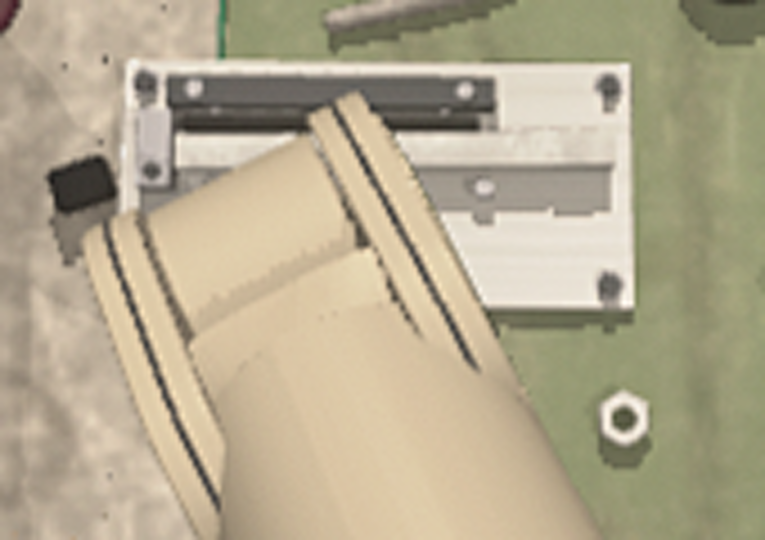

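The lever is following, now at about 210°, with the finger on the shaft just inside the ball. Continuing.

```bash
python3 -m jog '[[1,0.002,-0.0065,0,0,0,0],[1,0.005,-0.0145,0,0,0,0],[1,0.0095,-0.022,0,0,0,0],[1,0.0145,-0.029,0,0,0,0],[1,0.0205,-0.0355,0,0,0,0],[1,0.0275,-0.0415,0,0,0,0],[1,0.035,-0.047,0,0,0,0]]'
python3 - <<'E'
from h import *
for n,b in(("top",(180,300,215,385)),("side",(150,280,230,400))):
    im=r.grab_frame(n);a=im[b[0]:b[1],b[2]:b[3]];cv2.imwrite(f"pics/{n}7.png",cv2.resize(a,None,fx=4.5,fy=4.5,interpolation=cv2.INTER_CUBIC))
s=r.get_state();p=np.array(s["tcp_pos"]);print(p,s["wrist_force"],np.round(s["joint_pos"],1))
E
```

```text
clock: 10.35
tcp_pos: [0.4716, 0.1939, 0.0328]
eef_rot: [[-0.001, -0.009, -1.0], [1.0, -0.006, -0.001], [-0.006, -1.0, 0.009]]
wrist_force: [-3.7, 6.6, -0.8]
finger_gap: -0.0
[0.47234063 0.19271796 0.03274425] [-1.32349752  1.31282909 -0.62268484] [-46.4  17.9  21.5 113.2  -8.1  51.   69.4]
```

View pics/side7.png

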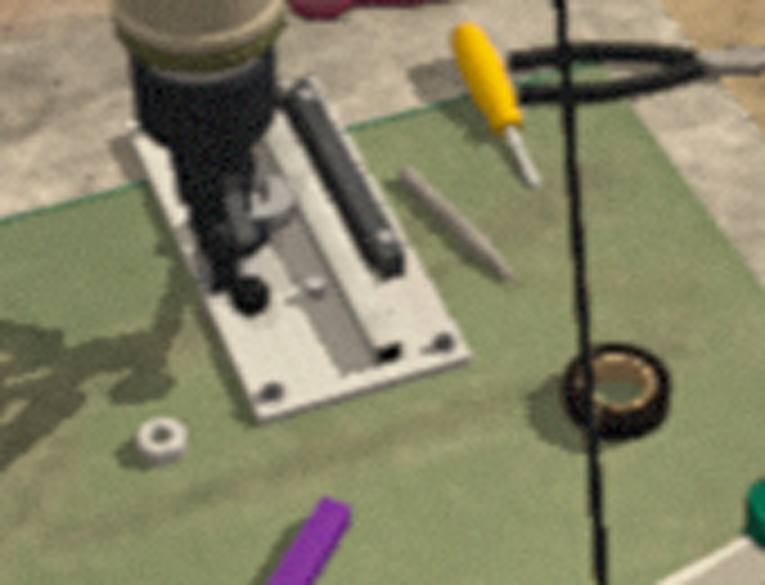

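```bash
python3 -m jog '[[1,0.004,-0.002,0,0,0,0],[1,0.008,-0.0035,0,0,0,0],[1,0.012,-0.005,0,0,0,0],[1,0.015,-0.006,0,0,0,0],[1,0.018,-0.0065,0,0,0,0]]'
cat > look.py <<'E'
from h import *
import sys
k=sys.argv[1]
im=r.grab_frame("side");b=(150,280,230,400);cv2.imwrite(f"pics/s{k}.png",cv2.resize(im[150:280,230:400],None,fx=4.5,fy=4.5,interpolation=cv2.INTER_CUBIC))
s=r.get_state();print(np.round(s["tcp_pos"],4),np.round(s["wrist_force"],1))
E
python3 look.py 8
```

```text
clock: 11.08
tcp_pos: [0.4892, 0.1866, 0.0323]
eef_rot: [[-0.0, -0.01, -1.0], [1.0, -0.007, -0.0], [-0.007, -1.0, 0.01]]
wrist_force: [-5.2, 5.1, 0.5]
finger_gap: 0.0001
[0.4896 0.1865 0.0324] [-4.1  3.2 -0.5]
```

View pics/s8.png

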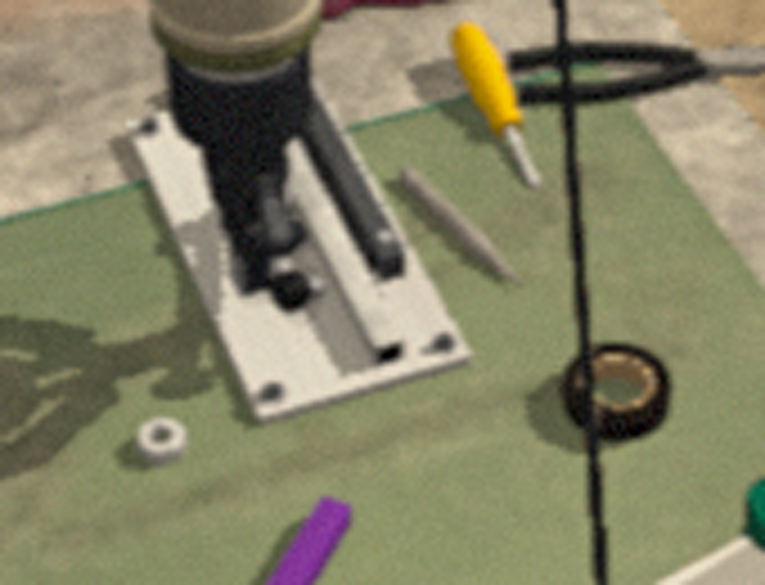

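Run:
```python
from h import *
for th in (260,264,268,270):
    a=np.radians(th);print(th,(proj("side",[.5155+.106*np.cos(a),.262+.106*np.sin(a),.05])-[230,150])*4.5+2)
print((proj("side",[.4095,.259,.05])-[230,150])*4.5+2,"was 75,216")
```

```text
260 [276.31967866 294.42055874]
264 [289.58353645 292.07142636]
268 [302.5910474  289.07787133]
270 [308.97551188 287.34545192]
[ 70.74442864 216.96770506] was 75,216
```

Ball at crop (292,290) puts the lever at about 264°. Six more degrees to go.

```bash
python3 -m jog '[[1,0.003,-0.001,0,0,0,0],[1,0.006,-0.0015,0,0,0,0],[1,0.009,-0.002,0,0,0,0],[1,0.0105,-0.0025,0,0,0,0],[1,0.0105,-0.0025,0,0,0,0]]'
python3 look.py 9
```

```text
clock: 11.75
tcp_pos: [0.4992, 0.1841, 0.032]
eef_rot: [[-0.001, -0.012, -1.0], [1.0, -0.008, -0.001], [-0.008, -1.0, 0.012]]
wrist_force: [-5.0, 4.0, 1.9]
finger_gap: -0.0
[0.4991 0.1841 0.032 ] [-4.3  3.7  0.5]
```

View pics/s9.png

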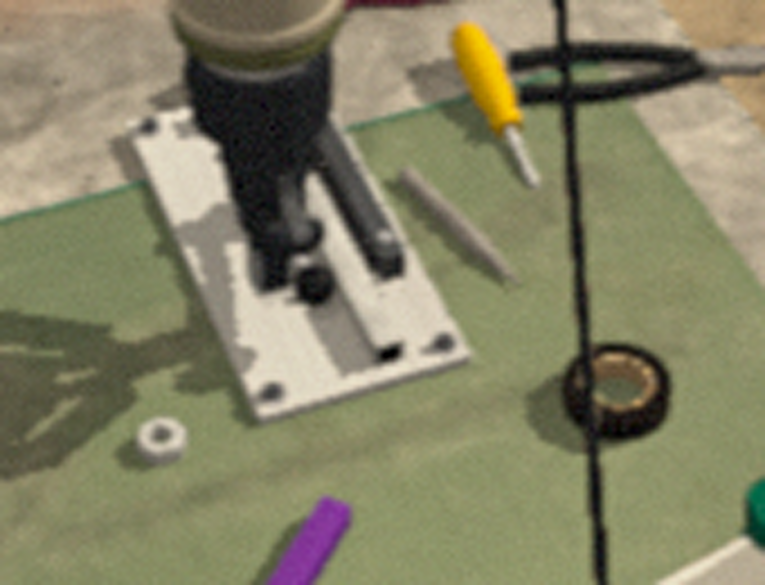

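Ball at (316,285), so about 270–271°. Backing off to look from above.

```bash
python3 -m jog '[[1,-0.01,0,0,0,0,0],[1,-0.035,0,0,0,0,0],[1,-0.05,0,0.04,0,0,0],[1,-0.07,0,0.1,0,0,0],[1,-0.09,0.04,0.16,0,0,0],[1,-0.12,0.09,0.18,0,0,0],[1,-0.15,0.14,0.18,0,0,0],[1,-0.18,0.18,0.18,0,0,0]]'
python3 -m jog '[[1,-0.03,0.05,0,0,0,0],[1,-0.06,0.1,0,0,0,0],[1,-0.06,0.1,0,0,0,0]]'
python3 look.py 10
python3 - <<'E'
from h import *
im=r.grab_frame("top");cv2.imwrite("pics/top10.png",cv2.resize(im[180:300,215:385],None,fx=4.5,fy=4.5,interpolation=cv2.INTER_CUBIC))
E
```

```text
clock: 12.8
tcp_pos: [0.3182, 0.3653, 0.2127]
eef_rot: [[-0.0, -0.01, -1.0], [1.0, -0.006, -0.0], [-0.006, -1.0, 0.01]]
wrist_force: [0.2, 0.6, -0.1]
finger_gap: -0.0
clock: 13.18
tcp_pos: [0.2547, 0.4679, 0.2121]
eef_rot: [[-0.007, -0.011, -1.0], [1.0, -0.007, -0.007], [-0.007, -1.0, 0.011]]
wrist_force: [0.9, -0.8, -0.1]
finger_gap: -0.0
[0.257  0.4658 0.2122] [ 1.1 -0.5 -0.1]
```

View pics/top10.png

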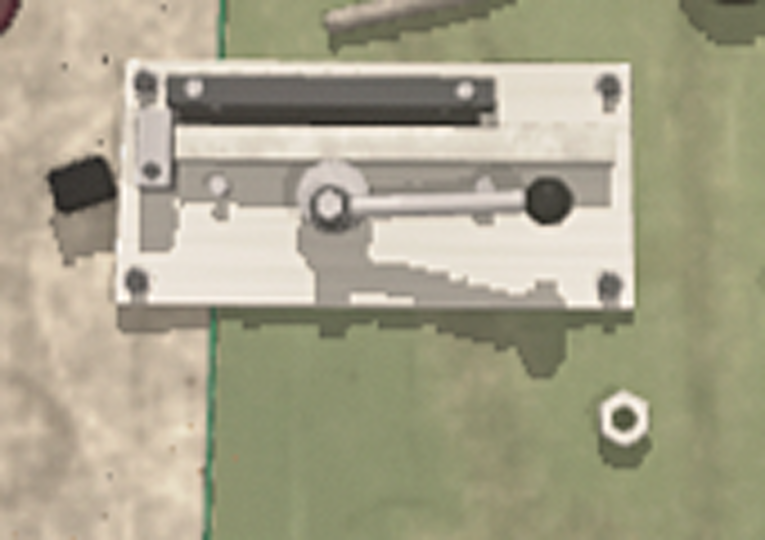

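View pics/s10.png

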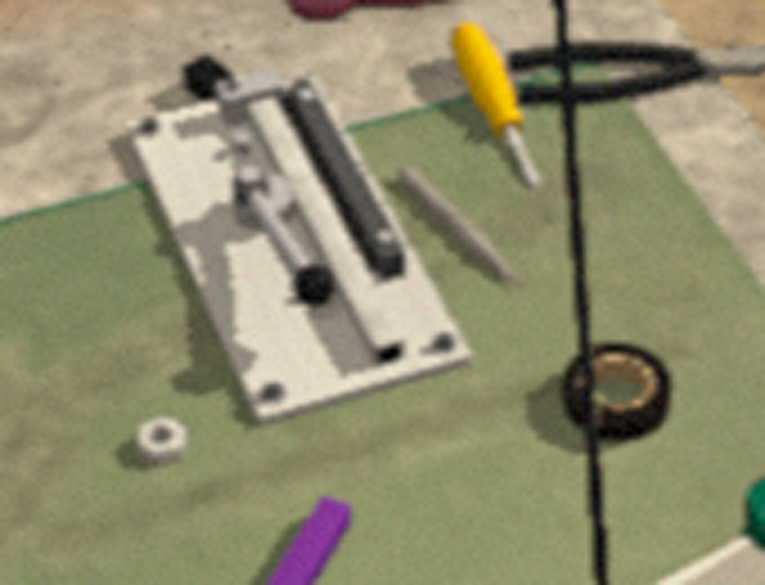

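Run:
```python
from h import *
T=lambda x,y:(215+x/4.5-.4,180+y/4.5-.4)
B=cast("top",T(548,200),.05);print("ball",B)
for z in(.045,.05,.055,.06):print(z,cast("top",T(330,205),z))
g=lambda L:.036+.014*(L-20)/80
p1=cast("top",T(385,206.5),g(27));p2=cast("top",T(520,202),g(92));print("shaft",p1,p2,np.degrees(np.arctan2(*(p2-p1)[[1,0]])))
a=cast("top",T(180,161.5),.027);b=cast("top",T(610,163),.027);print("tube L edge",a,b,np.degrees(np.arctan2(*(b-a)[[1,0]])))
print("tube +end",cast("top",T(176,145),.027),"stop",cast("top",T(173,160),.034),cast("top",T(613,145),.027))
print("ball tri",tri(T(548,200),(230+315/4.5-.4,150+284/4.5-.4)))
```

```text
ball [0.51632316 0.1570716  0.05      ]
0.045 [0.5144309  0.26285764 0.045     ]
0.05 [0.51376582 0.26243047 0.05      ]
0.055 [0.51310074 0.2620033  0.055     ]
0.06 [0.51243566 0.26157613 0.06      ]
shaft [0.51475651 0.23654595 0.037225  ] [0.51552229 0.17057937 0.0486    ] -89.33490942082825
tube L edge [0.53855233 0.3395141  0.027     ] [0.53800932 0.12549349 0.027     ] -90.14536939041547
tube +end [0.54687486 0.34178027 0.027     ] stop [0.53820604 0.34184521 0.034     ] [0.54707407 0.12389826 0.027     ]
ball tri (array([0.51782658, 0.15679353, 0.05029382]), np.float64(0.0031096082021261975))
```

Run:
```python
from bench import r
print(r.sign_off(), r.get_state()["clock"])
```

```text
the job is handed in; nothing more can be done
the job is handed in; nothing more can be done
```

The tube is home against the end stop and the cam lever is closed, clamping it against the fence. I handed the job in just after 13 s on the robot's clock; no verdict was reported.

- **Tube:** I pushed it about 34 mm with the shut fingertips. It stopped moving while the push was raised to 11 N. In the last top view its end and the stop face both measure y ≈ 0.342 m, to within about 0.5 mm. It did not slide back when the lever was closed.
- **Lever:** I pushed it counter-clockwise from about 0.55 rad with the shut fingers. Measured from the shaft in the top view, it ended about 0.8° past parallel to the tube, roughly 2.1 rad, give or take a degree.
- **Clamping:** The tube moved about 3–4 mm across toward the fence and visibly presses the rubber strip. I could not measure how far the strip is pressed in.
- **Surroundings:** The nut, punch, driver, tape roll, rubber block and purple look-alike appear unmoved in the pictures. The arm was well clear of everything at hand-in.

**Checks that disagreed:** The two views differed by up to about 3 mm on the ball on the end of the lever, and by up to about 7 mm on one tube corner. For the final angle I relied on the shaft's direction in the top view.

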